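# Index a ratchet wheel back to its mark

### The job

Throw the holding pawl right over, off the ratchet, by its yellow ball. Then turn the black-rimmed wheel backwards (its top moving towards the pawl's pivot) until its red mark stands at the very top, and with the mark there, lay the pawl back down into the ratchet teeth and let go. Leave the things standing around the fixture where they are.

Things in the scene. Friction and masses are not known exactly. Their poses are not given: they have to be found in the camera images.
- axle (a point): Centre of the index wheel, on its axle, 120 mm above the bench; fixed to the stand. x axis = the axle, y level, z up. The wheel is a disc of 170 mm diameter, 22 mm thick (11 mm to either side along x), with aluminium middle and 17 mm black rim; its top is 205 mm above the bench. Its flat faces are smooth and can be pinched across at the rim.
- stand: Green-painted stand on a dark base plate 150 mm (x) by 200 mm (y) by 15 mm; axes as axle; origin on the bench, below a point 35 mm along +x from the wheel's centre. On the wheel's +x side, 29 mm from its face, a pedestal with rounded head reaches 28 mm above the axle, and a post carries the pawl's pivot. Nothing lies on the wheel's -x side.
- ratchet (a point): Centre of the steel ratchet on the same axle, 80 mm along +x from the wheel's centre, turning with the wheel: 8 saw teeth, 102 mm diameter, 14 mm thick. Fixed to the stand, axes as axle. With the pawl down it blocks the wheel from turning backwards (top towards -y) and lets it turn forwards (top towards +y).
- mark (a point): The red mark on the wheel: a stripe 12 mm wide across the rim and 36 mm down both faces. This point is on the rim's outer surface at mid-thickness, 85 mm from the axle; its z axis points outwards from the axle, straight up when the mark is at the top. At the start it lies on the +y side or near the bottom.
- wheel (a joint): Turn of the wheel in rad: 0 with the mark exactly at the top, growing as the mark goes from the top to the +y side and down (1.57 = level on the +y side). Starts at 1.1 to 2.7. Turning backwards (top moving towards -y, where the pawl's pivot is) lowers it. Stiff bearing, about 0.15 N m: it stays where it is left.
- pawl_ball (a point): Centre of the yellow ball (20 mm diameter) on the pawl's brass lever, the grip of the pawl. Pawl down, it is about 210 mm above the bench; thrown over, about 170 mm. It can be pinched from above with the fingers closing along the axle direction, and turns in the grip.
- pawl_pivot (a point): Axis of the pawl's hinge, parallel to the axle, 160 mm above the bench, fixed to the stand; in the axle point's frame at x = 80, y = -85, z = 40 mm. The ball's centre swings about it at 60 mm radius: with the pawl joint at 0 the ball is 30 mm towards +y and 52 mm above the pivot.
- pawl (a joint): Turn of the pawl in rad: about 0 to 0.08 with its tip lying down in a tooth gap, rising along the ramp to 0.21 on a crest, growing as the ball is lifted and thrown over towards -y and down, away from the wheel; stop at 1.9. Past about 0.9 it falls over by its own weight and rests at 1.9; below that it falls back onto the ratchet.
- oil_bottle: White oil bottle with red cap, 56 mm diameter, 170 mm tall, standing loose beside the stand; origin at the centre of its underside. Leave alone.
- dial_stand: Dark magnetic-base dial stand: base 50 by 50 by 55 mm, a steel rod up to 240 mm and a small dial near the top; loose, 0.9 kg; origin at the centre of its underside. Leave alone.
- vee_block: Steel vee block, 50 by 70 by 42 mm, loose; origin at the centre of its underside. Leave alone.
- screwdriver: Screwdriver about 200 mm long lying on the bench between the stand and the robot; origin at its underside. Leave alone.

How it is judged:
By the outcome, as a careful person would: the job done as asked, in the order asked, and still so for the second after the job is handed in, with the robot touching nothing.
It also fails if it takes over 70 s, if anything falls off the work surface, if the arm or the gripper's body presses on something with over 40 N, if the wrist force passes 120 N, or if a joint passes its speed limit or range.

### The arm

A 7-joint arm with a two-finger parallel gripper is mounted at the origin on the work surface. World frame = base frame: x ahead of the robot, y to its left, z up, the work surface at z = 0. Lengths are in m, angles in rad, forces in N, time in s.
With the tool pointing down it reaches from about 0.425 to 0.875 m from the base axis. Payload 9.9 kg.
Tool frame: the origin (TCP) lies on the centre line of the jaws, within the pads' length; the fingertips stand 11 mm ahead of it and the grasp point (between the pads) lies 8 mm behind it; z points along the fingers, y is the line along which they close (so a half turn about z gives the same grasp; the last joint's range is limited). The gripper opens to 85 mm and grips with 20 to 120 N. Pads are 22 mm wide; open, the fingers measure 114 mm over their backs; the gripper's body (76 mm by 85 mm) begins 54 mm behind the grasp point. The pads swing forward as they close: fully open they stand 13 mm farther back than shut.
Start: joints at [-1.264, 0.576, 0.025, 1.437, -0.015, 1.129, -0.057], TCP at [0.257, 0.624, 0.242] pointing down, gripper open.
Joint ranges: [-2.76, 2.76], [-0.34, 2.15], [-1.52, 1.57], [0.19, 2.46], [-1.09, 4.23], [0.17, 1.99], [-2.82, 2.82]. Speed limits (rad/s): [2.22, 2.22, 3.01, 3.01, 3.14, 3.14, 3.14].

### API

Orientations are given as a rotation vector (axis times angle).
In Python, from bench import r gives the robot as it stands.
- The arm moves only by the tool arm_command, never from a script. Its arguments are lists of equal length, an entry for each row: "grip": the opening in per cent of the stroke, from 0 (shut) to 100 (fully open); "xyz": the shift along the tool's x, y, z each as a share of 2 cm, from -1 to 1, a list of three; "dr": the turn, a rotation vector about the tool's x, y, z each as a share of 0.12 rad, from -1 to 1, a list of three. In form: {"grip": [grip, ...], "xyz": [[dx, dy, dz], ...], "dr": [[ax, ay, az], ...]}. A call has 1 to 8 rows; each row shifts and turns the commanded pose from where the row before left it, along the tool's axes as they then stand; what a row does not reach is not made up. A row lasts 1/12 s, in which the tool goes at most 41.7 mm and 7.16 degrees, less where a joint would pass 70% of its speed; a pose out of reach is approached as far as the arm can. A call with a number of a shift or a turn outside -1 to 1 is refused whole. A call with a gripper value outside its range is refused whole. The fingers move at their own pace and stop on an object; "grip_force" is the grip in N (left out, the last holds). Time passes only in rows, so rows that do not move let the fingers close. It gives the time, the measured TCP pose, the force, the opening and the grip force at its end, in the units of the state.
- r.get_obs(): the state, without advancing time (a new reading comes with each control period).
- r.capture(name): name is "scene" or "side" or "wrist"; returns a dict with "image" (384x512x3 uint8, red, green, blue), "depth" (384x512 float32, m along the optical axis (not along the pixel's ray), 0 where there is no reading), "mtx" (3x3 intrinsics, pixels), "extrinsics" (4x4, takes a point from world to camera coordinates). Camera axes: x right, y down, z forward; pixel columns grow to the right and rows downward; lengths in m; the calibration is good to about 2 mm. The wrist camera is an equidistant fisheye: a pixel r from the principal point sees the ray r / f radians off the axis. A picture is of the moment at which its call begins.
- r.finish_job(): hands the job in; it is judged then, once.
Trained networks look in a picture, given as the dict that the camera call returned (one of the last four; its "shot" number tells which), for a name from the list of things; names that differ only in an ending like _2 or _b are one class to them, and where a whole thing is asked for, a point or a joint stands for the part that bears it (a point fixed in the world has none). Each returns a list of dicts, best first, with "confidence" (0 to 1); they miss things now and then, are a little off and sometimes report something else, mostly with a low value. They report only what shows in the picture. A call takes as long as a camera call.
- r.regions_of(picture, name): "pixels" (384x512 bool, what is visible of it) and "box" ([left, top, width, height] in pixels, round what is visible of it).
- r.tip_of(picture, name): "position" ([column, row] in pixels: a listed point, or the origin of a listed thing).
The state is a dict: "time_s": time; "joints": joint angles; "qd": joint speeds; "joint_efforts": joint torques, N m; "tool_pos": TCP position; "eef_rot": TCP orientation; "ft_force": force on the tool from outside, world axes, zero at the start; "wrist_torque": the same for the moment, N m; "grip_width": finger opening in m; "finger_force": force on a finger pad.
Only numpy, scipy, OpenCV 4.12 (cv2) and the standard library are available. Lean on these libraries where they do the work, as an engineer would, in place of code of your own. Each camera call takes 0.05 s, during which the arm holds its last target. There are 200 camera calls.

## Working session

There is one attempt and no reset: what is moved stays moved. The work goes in short steps, Python scripts to look and compute and a tool call to move; the robot and the scene stay as the last step left them, time stands still between calls to the robot, and variables do not carry over. Pictures are saved under pics/ and viewed, at most 10 in all, crops included, and the job is handed in when it is done.

Besides the shell and the picture viewer there is one more tool, called after ">>>" as name(argument=value, ...) on one line, values as JSON. arm_command: Moves the arm, as the interface text tells. Its arguments: {"type":"object","properties":{"grip":{"type":"array","items":{"type":"number"}},"xyz":{"type":"array","items":{"type":"array","items":{"type":"number"}}},"dr":{"type":"array","items":{"type":"array","items":{"type":"number"}}},"grip_force":{"type":"number"}},"required":["grip","xyz","dr"]}

```bash
mkdir -p pics; ls; cat > h.py <<'E'
import numpy as np, cv2
from scipy.spatial.transform import Rotation as R
from bench import r
def cap(n,save=None):
    p=r.capture(n)
    if save: cv2.imwrite('pics/'+save,p['image'][:,:,::-1])
    return p
def world(p,uv,d=None):
    u,v=uv; K=p['mtx']; 
    if d is None:
        a=p['depth'][int(v)-2:int(v)+3,int(u)-2:int(u)+3]; d=np.median(a[a>0])
    c=np.array([(u-K[0,2])/K[0,0]*d,(v-K[1,2])/K[1,1]*d,d,1])
    return (np.linalg.inv(p['extrinsics'])@c)[:3]
E
python3 - <<'E'
from h import *
o=r.get_obs(); print(o)
ims=[]
for n in ['scene','side']:
    p=cap(n); ims.append(p['image'])
    E=np.linalg.inv(p['extrinsics']); print(n,E[:3,3].round(3),E[:3,2].round(2))
    for k in ['axle','ratchet','mark','pawl_ball','pawl_pivot','stand','oil_bottle','dial_stand','vee_block','screwdriver']:
        for t in r.tip_of(p,k)[:1]:
            try: w=world(p,t['position']).round(3)
            except Exception as e: w=None
            print(k,np.round(t['position']),round(t['confidence'],2),w)
for n,i in zip('ab',ims): cv2.imwrite('pics/%s.png'%n,i[:,:,::-1])
E
```

```text
pics
{'time_s': 0.0, 'joints': array([-1.26378115,  0.57648295,  0.02481604,  1.43792183, -0.01499877,
        1.12900381, -0.05650417]), 'qd': array([ 4.14805303e-04, -4.93339015e-05, -6.85248742e-05, -2.25678688e-03,
       -1.41533359e-03, -2.86724022e-04,  7.91607890e-04]), 'joint_efforts': array([ 6.52661092e-04, -7.65748143e+01,  2.25018740e+00, -2.85960424e+01,
        1.50911784e-02,  1.27983524e-02,  2.47466090e-06]), 'tool_pos': array([0.25694698, 0.62370294, 0.24147018]), 'eef_rot': array([-6.09860432e-01, -3.08157584e+00,  2.53342387e-03]), 'ft_force': array([ 0.02367582, -0.91437639, -0.02622224]), 'wrist_torque': array([-0.05113003, -0.037881  ,  0.0036589 ]), 'finger_force': 0.0, 'grip_width': 0.085609597796821}
scene [1.422 0.051 0.762] [-0.79 -0.03 -0.61]
axle [246. 182.] 0.87 [ 0.556 -0.011  0.129]
ratchet [236. 194.] 0.67 [ 0.622 -0.039  0.133]
mark [273. 190.] 0.69 [0.568 0.073 0.107]
pawl_ball [214. 170.] 0.42 [ 0.584 -0.101  0.193]
pawl_pivot [212. 178.] 0.89 [ 0.583 -0.112  0.16 ]
stand [241. 216.] 0.79 [ 0.59  -0.029  0.018]
oil_bottle [173. 190.] 0.97 [ 0.465 -0.275  0.023]
dial_stand [212. 176.] 0.62 [ 0.579 -0.111  0.167]
vee_block [227. 251.] 0.8 [ 0.737 -0.059  0.017]
screwdriver [241. 214.] 0.69 [ 0.594 -0.027  0.031]
side [0.441 0.762 0.846] [ 0.16 -0.7  -0.7 ]
axle [284. 182.] 0.87 [0.538 0.02  0.151]
ratchet [259. 172.] 0.56 [ 0.614 -0.017  0.144]
mark [268. 203.] 0.71 [0.57  0.07  0.114]
pawl_ball [270. 136.] 0.57 [ 0.653 -0.386  0.   ]
pawl_pivot [279. 149.] 0.74 [ 0.574 -0.109  0.163]
stand [273. 208.] 0.68 [0.559 0.06  0.085]
oil_bottle [326. 161.] 0.68 [ 0.432 -0.262  0.016]
dial_stand [218. 249.] 0.9 [0.68  0.198 0.046]
vee_block [225. 191.] 0.91 [ 0.726 -0.024  0.039]
screwdriver [302. 233.] 0.84 [0.47  0.062 0.   ]
```

```bash
python3 - <<'E'
import cv2,numpy as np
a=cv2.imread('pics/a.png');b=cv2.imread('pics/b.png')
a=cv2.resize(a[110:290,130:330],None,fx=4,fy=3.33*1.2,interpolation=cv2.INTER_CUBIC)[:600]
b=cv2.resize(b[110:260,180:380],None,fx=4,fy=4,interpolation=cv2.INTER_CUBIC)
cv2.imwrite('pics/a2.png',a);cv2.imwrite('pics/b2.png',b)
E
```

```text
(no output)
```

View pics/a2.png

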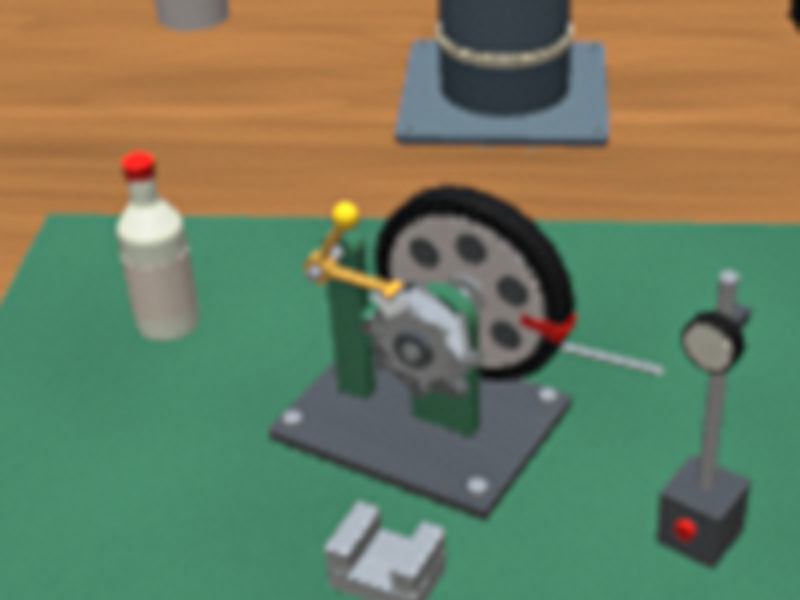

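View pics/b2.png

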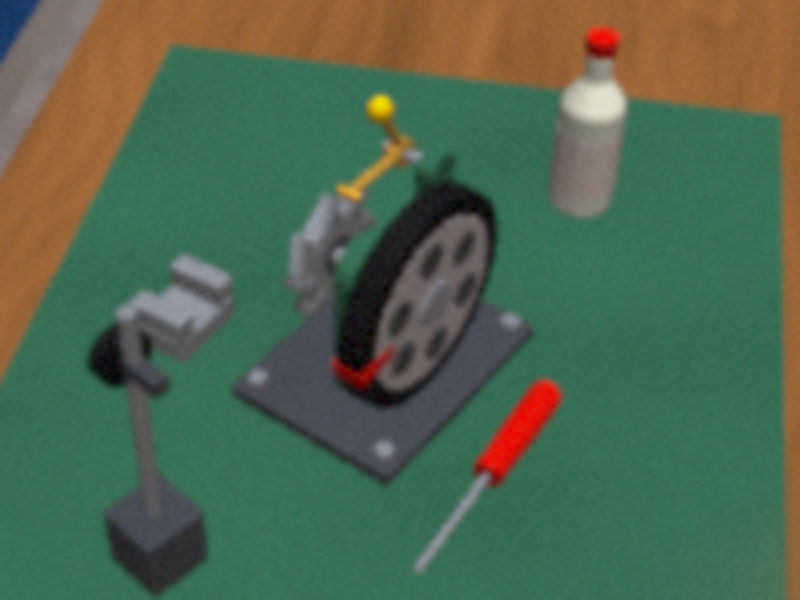

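```bash
cat > fit.py <<'E'
from h import *
from scipy.optimize import least_squares
def proj(p,X):
    c=p['extrinsics']@np.append(X,1); q=p['mtx']@c[:3]; return q[:2]/q[2]
def model(k,v):
    x,y,yaw,th,pw=v
    L={'axle':(0,0,120),'ratchet':(80,0,120),'pawl_pivot':(80,-85,160),'mark':(0,85*np.sin(th),120+85*np.cos(th)),
     'pawl_ball':(80,-85+60*np.cos(np.pi/3+pw),160+60*np.sin(np.pi/3+pw)),
     'c+-':(110,-100,15),'c++':(110,100,15),'c-+':(-40,100,15),'c--':(-40,-100,15)}[k]
    c,s=np.cos(yaw),np.sin(yaw); a=np.array(L)/1000
    return np.array([x+c*a[0]-s*a[1],y+s*a[0]+c*a[1],a[2]])
E
python3 - <<'E'
from fit import *
ps={n:cap(n) for n in ['scene','side']}
A=lambda x,y:(130+x/4,110+y/3.996); B=lambda x,y:(180+x/4,110+y/4)
obs=[('scene','pawl_ball',A(345,212)),('side','pawl_ball',B(380,108)),
('scene','c+-',A(271,431)),('scene','c++',A(486,511)),('scene','c-+',A(572,400)),
('side','c++',B(236,385)),('side','c-+',B(385,474)),('side','c--',B(533,329)),
('scene','mark',A(563,327)),('side','mark',B(352,377))]
for n in ps:
    for k in ['axle','ratchet','mark','pawl_pivot']:
        t=r.tip_of(ps[n],k)
        if t: obs.append((n,k,t[0]['position']))
f=lambda v:np.concatenate([proj(ps[n],model(k,v))-uv for n,k,uv in obs])
s=least_squares(f,[.55,0,-.4,1.8,.05],loss='soft_l1')
print(s.x,ps['scene']['mtx'][0,0])
for o,e in zip(obs,f(s.x).reshape(-1,2)): print(o[:2],e.round(1))
for k in ['axle','ratchet','pawl_pivot','pawl_ball','mark']: print(k,model(k,s.x).round(3))
for n in ps:
  for k in ['dial_stand','oil_bottle','vee_block','screwdriver']:
    g=r.regions_of(ps[n],k)
    if g:
        m=g[0]['pixels']&(ps[n]['depth']>0); vv,uu=np.nonzero(m); 
        P=np.array([world(ps[n],(u,v),ps[n]['depth'][v,u]) for u,v in zip(uu,vv)])
        print(n,k,g[0]['confidence'],np.percentile(P,[3,50,97],axis=0).round(3).tolist())
E
```

```text
[ 0.53775594 -0.01256488 -0.47602147  1.7700627  -0.01450931] 348.8398178110767
('scene', 'pawl_ball') [-1.2  1. ]
('side', 'pawl_ball') [0.2 0.3]
('scene', 'c+-') [ 4.9 -1.7]
('scene', 'c++') [ 5.6 -0.2]
('scene', 'c-+') [ 6.3 -1.1]
('side', 'c++') [-4.   3.8]
('side', 'c-+') [-2.2  5.8]
('side', 'c--') [-0.3  3.5]
('scene', 'mark') [-1.1  1.1]
('side', 'mark') [-1.1 -1. ]
('scene', 'axle') [-4.1 -0.8]
('scene', 'ratchet') [-6.4  1.2]
('scene', 'mark') [-0.1 -1.5]
('scene', 'pawl_pivot') [-1.7 -2.9]
('side', 'axle') [ 1.7 -0.4]
('side', 'mark') [1.2 0.6]
('side', 'pawl_pivot') [-0.3 -2.4]
axle [ 0.538 -0.013  0.12 ]
ratchet [ 0.609 -0.049  0.12 ]
pawl_pivot [ 0.57  -0.125  0.16 ]
pawl_ball [ 0.584 -0.097  0.212]
mark [0.576 0.061 0.103]
scene dial_stand 0.95 [[0.672, 0.139, 0.004], [0.702, 0.164, 0.055], [0.721, 0.194, 0.225]]
scene oil_bottle 0.65 [[0.436, -0.309, 0.008], [0.457, -0.283, 0.081], [0.467, -0.263, 0.167]]
scene vee_block 0.63 [[0.711, -0.099, -0.0], [0.748, -0.063, 0.021], [0.771, -0.024, 0.042]]
side dial_stand 0.71 [[0.66, 0.146, 0.004], [0.687, 0.173, 0.056], [0.72, 0.199, 0.231]]
side oil_bottle 0.79 [[0.41, -0.482, -0.0], [0.437, -0.271, 0.079], [0.462, -0.26, 0.169]]
side vee_block 0.61 [[0.704, -0.09, 0.008], [0.731, -0.056, 0.029], [0.765, -0.021, 0.044]]
side screwdriver 0.66 [[0.437, -0.031, 0.0], [0.464, 0.03, 0.021], [0.505, 0.131, 0.027]]
```

```bash
python3 - <<'E'
from fit import *
ps={n:cap(n) for n in ['scene','side']}
A=lambda x,y:(130+x/4,110+y/3.996); B=lambda x,y:(180+x/4,110+y/4)
def ray(p,uv,z):
    a=world(p,uv,.5);b=world(p,uv,1.); return a+(b-a)*(z-a[2])/(b[2]-a[2])
for l,q in [('+-',A(271,431)),('++',A(486,511)),('-+',A(572,400))]: print(l,ray(ps['scene'],q,.015).round(3), world(ps['scene'],q).round(3))
for l,q in [('++',B(236,385)),('-+',B(385,474)),('--',B(533,329))]: print(l,ray(ps['side'],q,.015).round(3), world(ps['side'],q).round(3))
for z in (.2,.205,.21,.215): print('ball',z,ray(ps['scene'],A(345,212),z).round(3),ray(ps['side'],B(380,108),z).round(3))
# yellow / red segmentation
for n in ps:
    h=cv2.cvtColor(ps[n]['image'],cv2.COLOR_RGB2HSV)
    m=(h[...,0]>25)&(h[...,0]<33)&(h[...,1]>180)&(h[...,2]>130)
    v,u=np.nonzero(m[100:300,150:350]); print(n,'yellow',u.mean()+150,v.mean()+100,len(u),np.ptp(u),np.ptp(v))
E
```

```text
+- [ 0.598 -0.166  0.015] [ 0.585 -0.17   0.003]
++ [0.683 0.009 0.015] [0.675 0.009 0.007]
-+ [0.554 0.074 0.015] [0.537 0.074 0.001]
++ [0.673 0.008 0.015] [0.674 0.005 0.011]
-+ [0.546 0.072 0.015] [0.546 0.068 0.01 ]
-- [ 0.457 -0.099  0.015] [ 0.458 -0.113  0.001]
ball 0.2 [ 0.561 -0.098  0.2  ] [ 0.587 -0.114  0.2  ]
ball 0.205 [ 0.569 -0.096  0.205] [ 0.586 -0.107  0.205]
ball 0.21 [ 0.576 -0.095  0.21 ] [ 0.585 -0.101  0.21 ]
ball 0.215 [ 0.584 -0.094  0.215] [ 0.584 -0.094  0.215]
scene yellow 215.63636363636363 162.0909090909091 11 3 2
side yellow 274.8181818181818 135.1818181818182 11 3 3
```

```bash
python3 - <<'E'
from fit import *
yaw=-.493;c,s=np.cos(yaw),np.sin(yaw);C=np.array([.571,-.046])
tot={}
for n in ['scene','side']:
  p=cap(n)
  for k in ['wheel','mark','pawl','pawl_ball','ratchet','stand']:
    try: g=r.regions_of(p,k)
    except Exception as e: print(k,e); continue
    if not g: print(n,k,None); continue
    m=g[0]['pixels']&(p['depth']>0); vv,uu=np.nonzero(m)
    P=np.array([world(p,(u,v),p['depth'][v,u]) for u,v in zip(uu,vv)])
    d=P[:,:2]-C; L=np.c_[c*d[:,0]+s*d[:,1],-s*d[:,0]+c*d[:,1],P[:,2]]
    print(n,k,round(g[0]['confidence'],2),len(L),np.percentile(L,[2,10,50,90,98],axis=0).round(3).tolist(),g[0]['box'])
  np.save(n+'.npy',p['depth'])
E
```

```text
scene wheel 0.82 1989 [[-0.055, -0.053, 0.055], [-0.041, -0.022, 0.087], [-0.034, 0.036, 0.138], [0.041, 0.084, 0.187], [0.046, 0.1, 0.202]] [222.9, 158.5, 49.5, 52.2]
scene mark 0.75 79 [[0.033, -0.067, 0.157], [0.038, -0.062, 0.161], [0.041, -0.049, 0.181], [0.044, -0.031, 0.219], [0.046, -0.028, 0.221]] [205.3, 161.0, 12.6, 20.2]
scene pawl 0.27 2049 [[-0.058, -0.053, 0.043], [-0.042, -0.022, 0.085], [-0.034, 0.036, 0.138], [0.041, 0.083, 0.187], [0.046, 0.1, 0.202]] [222.4, 156.8, 47.6, 53.6]
scene pawl_ball 0.72 2021 [[-0.055, -0.053, 0.055], [-0.041, -0.024, 0.087], [-0.034, 0.036, 0.138], [0.041, 0.083, 0.187], [0.046, 0.1, 0.202]] [219.8, 160.4, 54.9, 51.0]
scene ratchet 0.71 4242 [[-0.061, -0.09, 0.004], [-0.039, -0.06, 0.012], [0.009, 0.026, 0.093], [0.056, 0.081, 0.173], [0.074, 0.096, 0.201]] [201.6, 156.2, 71.5, 82.6]
scene stand 0.85 4321 [[-0.065, -0.094, 0.002], [-0.039, -0.061, 0.012], [0.009, 0.025, 0.093], [0.057, 0.081, 0.174], [0.075, 0.097, 0.201]] [196.8, 156.0, 77.7, 84.6]
side wheel 0.59 1904 [[-0.061, -0.056, 0.045], [-0.06, -0.026, 0.077], [-0.056, 0.036, 0.139], [0.028, 0.09, 0.194], [0.036, 0.102, 0.204]] [251.3, 155.2, 54.0, 55.0]
side mark 0.87 1844 [[-0.061, -0.051, 0.051], [-0.06, -0.023, 0.081], [-0.056, 0.037, 0.141], [0.028, 0.09, 0.195], [0.036, 0.103, 0.204]] [251.2, 155.1, 51.3, 55.1]
side pawl None
side pawl_ball 0.63 172 [[0.027, -0.253, -0.001], [0.03, -0.204, 0.001], [0.035, -0.043, 0.164], [0.171, -0.008, 0.22], [0.208, 0.003, 0.223]] [264.8, 134.9, 19.5, 27.1]
side ratchet 0.56 3480 [[-0.073, -0.085, 0.009], [-0.061, -0.05, 0.014], [-0.049, 0.038, 0.103], [0.036, 0.09, 0.183], [0.064, 0.1, 0.204]] [233.3, 136.7, 78.5, 91.5]
side stand 0.83 3392 [[-0.073, -0.086, 0.008], [-0.061, -0.046, 0.014], [-0.05, 0.039, 0.099], [0.036, 0.09, 0.182], [0.064, 0.101, 0.203]] [239.6, 138.6, 74.6, 93.6]
```

>>> arm_command(grip=[70, 70, 70, 70, 70, 70, 70, 70], xyz=[[0, 0, -0.5], [0, 0, -0.5], [0, 0, -0.5], [0, 0, -0.5], [0, 0, -0.5], [0, 0, -0.5], [0, 0, -0.5], [0, 0, -0.5]], dr=[[0, 0, 1], [0, 0, 1], [0, 0, 1], [0, 0, 1], [0, 0, 1], [0, 0, 1], [0, 0, 1], [0, 0, 1]])

```text
time_s: 3.47
tool_pos: [0.257, 0.6241, 0.3228]
eef_rot: [-1.971, -2.446, -0.0]
ft_force: [0.6, 0.0, -0.1]
grip_width: 0.0595
finger_force: 0.0
```

>>> arm_command(grip=[70, 70, 70, 70, 70, 70, 70, 70], xyz=[[0, 0, 0], [0, 0, 0], [0, 0, 0], [0, 0, 0], [0, 0, 0], [0, 0, 0], [0, 0, 0], [0, 0, 0]], dr=[[0, 0, 1], [0, 0, 1], [0, 0, 1], [0, 0, 1], [0, 0, 1], [0, 0, 0.9], [0, 0, 0], [0, 0, 0]])

```text
time_s: 4.13
tool_pos: [0.2569, 0.6242, 0.3222]
eef_rot: [2.689, 1.624, 0.0]
ft_force: [0.3, -0.4, -0.9]
grip_width: 0.0597
finger_force: 0.0
```

>>> arm_command(grip=[70, 70, 70, 70, 70, 70, 70, 70], xyz=[[-0.76, 1, 0], [-0.76, 1, 0], [-0.76, 1, 0], [-0.76, 1, 0], [-0.76, 1, 0], [-0.76, 1, 0], [-0.76, 1, 0], [-0.76, 1, 0]], dr=[[0, 0, 0], [0, 0, 0], [0, 0, 0], [0, 0, 0], [0, 0, 0], [0, 0, 0], [0, 0, 0], [0, 0, 0]])

```text
time_s: 4.8
tool_pos: [0.3419, 0.4405, 0.3225]
eef_rot: [-2.689, -1.625, -0.001]
ft_force: [-0.3, 0.5, 1.1]
grip_width: 0.0594
finger_force: 0.0
```

>>> arm_command(grip=[70, 70, 70, 70, 70, 70, 70, 70], xyz=[[-0.76, 1, 0], [-0.76, 1, 0], [-0.76, 1, 0], [-0.76, 1, 0], [-0.76, 1, 0], [-0.76, 1, 0], [-0.76, 1, 0], [-0.76, 1, 0]], dr=[[0, 0, 0], [0, 0, 0], [0, 0, 0], [0, 0, 0], [0, 0, 0], [0, 0, 0], [0, 0, 0], [0, 0, 0]])

```text
time_s: 5.47
tool_pos: [0.4261, 0.2581, 0.3226]
eef_rot: [-2.689, -1.625, -0.001]
ft_force: [1.0, 0.3, 0.3]
grip_width: 0.0598
finger_force: 0.0
```

>>> arm_command(grip=[70, 70, 70, 70, 70, 70, 70, 70], xyz=[[-0.76, 1, 0], [-0.76, 1, 0], [-0.76, 1, 0], [-0.76, 1, 0], [-0.76, 1, 0], [-0.76, 1, 0], [-0.76, 1, 0], [-0.76, 1, 0]], dr=[[0, 0, 0], [0, 0, 0], [0, 0, 0], [0, 0, 0], [0, 0, 0], [0, 0, 0], [0, 0, 0], [0, 0, 0]])

```text
time_s: 6.13
tool_pos: [0.5104, 0.0756, 0.3225]
eef_rot: [2.689, 1.625, 0.001]
ft_force: [0.5, 0.2, -0.4]
grip_width: 0.06
finger_force: 0.0
```

>>> arm_command(grip=[70, 70, 70, 70, 70, 70, 70, 70], xyz=[[-0.76, 1, 0], [-0.76, 1, 0], [-0.76, 1, 0], [-0.76, 1, 0], [-0.76, 1, 0], [-0.76, 1, 0], [0, 0, 0], [0, 0, 0]], dr=[[0, 0, 0], [0, 0, 0], [0, 0, 0], [0, 0, 0], [0, 0, 0], [0, 0, 0], [0, 0, 0], [0, 0, 0]])

```text
time_s: 6.8
tool_pos: [0.5733, -0.0616, 0.3222]
eef_rot: [2.692, 1.619, -0.001]
ft_force: [-0.3, -0.1, -0.5]
grip_width: 0.0597
finger_force: 0.0
```

```bash
cat >> fit.py <<'E'
def fray(p,uv):
    K=p['mtx'];x=(uv[0]-K[0,2])/K[0,0];y=(uv[1]-K[1,2])/K[1,1];t=np.hypot(x,y);s=np.sin(t)/max(t,1e-9)
    T=np.linalg.inv(p['extrinsics']);return T[:3,3],T[:3,:3]@np.array([x*s,y*s,np.cos(t)])
def atz(p,uv,z):
    o,d=fray(p,uv);return o+d*(z-o[2])/d[2]
def fproj(p,X):
    c=(p['extrinsics']@np.append(X,1))[:3];t=np.arctan2(np.hypot(c[0],c[1]),c[2]);n=np.hypot(c[0],c[1]);K=p['mtx']
    return np.array([K[0,2]+K[0,0]*t*c[0]/n,K[1,2]+K[1,1]*t*c[1]/n])
E
python3 - <<'E'
from fit import *
p=cap('wrist','w1.png'); np.savez('w1.npz',K=p['mtx'],E=p['extrinsics'])
o=r.get_obs();print(o['tool_pos'],o['eef_rot'],o['joints'].round(2))
T=np.linalg.inv(p['extrinsics']);print(T.round(3),p['mtx'])
for k in ['pawl_ball','pawl_pivot','mark','axle','ratchet']:
    for t in r.tip_of(p,k)[:1]: print(k,t)
v=[.541,-.006,-.488,1.77,.0]
for k in ['axle','ratchet','pawl_pivot','pawl_ball','mark']: print(k,fproj(p,model(k,v)).round(0))
E
```

```text
[ 0.57317642 -0.06020296  0.32217522] [-2.69070896e+00 -1.62101657e+00  2.33039244e-04] [-0.39  0.42  0.63  1.59 -0.26  1.21 -0.19]
[[ 0.884 -0.451 -0.122  0.604]
 [-0.468 -0.854 -0.229 -0.003]
 [-0.001  0.26  -0.966  0.454]
 [ 0.     0.     0.     1.   ]] [[297.31863964   0.         257.12650598]
 [  0.         297.31863964 189.41235653]
 [  0.           0.           1.        ]]
pawl_ball {'position': [287.6, 213.7], 'confidence': 0.86}
pawl_pivot {'position': [283.5, 220.0], 'confidence': 0.82}
mark {'position': [204.2, 68.6], 'confidence': 0.61}
axle {'position': [208.2, 140.9], 'confidence': 0.88}
ratchet {'position': [278.8, 135.9], 'confidence': 0.96}
axle [210. 140.]
ratchet [280. 140.]
pawl_pivot [282. 224.]
pawl_ball [287. 214.]
mark [211.  69.]
```

View pics/w1.png

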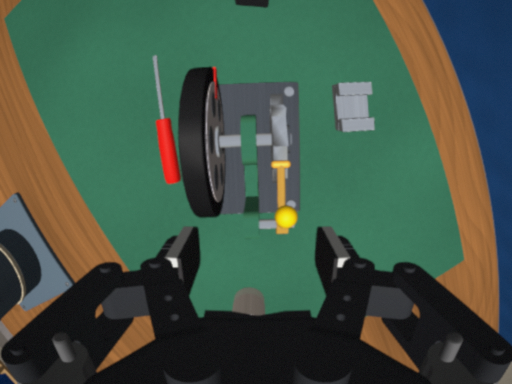

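```bash
python3 - <<'E'
from fit import *
d=np.load('w1.npz');p={'mtx':d['K'],'extrinsics':d['E']}
print('ball',atz(p,(287,216.5),.212))
v=[.541,-.006,-.488,1.77,.0]
im=cv2.imread('pics/w1.png')
print('model ball',model('pawl_ball',v))
c,s=np.cos(-.488),np.sin(-.488)
def L(x,y,z): return np.array([v[0]+c*x-s*y,v[1]+s*x+c*y,z])
for z,y in [(.205,0),(.185,-.055),(.185,.055)]:
    print([fproj(p,L(x,y,z)).round(1) for x in (-.011,.011)])
g=cv2.cvtColor(im,cv2.COLOR_BGR2GRAY)
for row in (100,120,140,160,180): print(row,g[row,172:222].tolist())
E
```

```text
ball [ 0.58453181 -0.09449357  0.212     ]
model ball [ 0.58587447 -0.0920888   0.21196152]
[array([181.7, 149.7]), array([206.7, 149.2])]
[array([189.9, 203.6]), array([212.3, 203.8])]
[array([185.7,  87.4]), array([209.4,  86.4])]
100 [93, 94, 94, 94, 96, 95, 89, 73, 44, 28, 30, 31, 28, 29, 27, 32, 30, 30, 30, 31, 31, 30, 30, 33, 29, 30, 30, 32, 30, 28, 22, 13, 14, 36, 83, 117, 103, 81, 73, 63, 44, 33, 41, 58, 67, 65, 50, 49, 48, 59]
120 [94, 96, 96, 96, 96, 91, 62, 42, 40, 38, 37, 38, 41, 37, 38, 37, 38, 38, 40, 37, 39, 38, 38, 38, 38, 39, 38, 37, 34, 26, 18, 12, 31, 84, 127, 102, 79, 73, 74, 74, 74, 72, 74, 73, 75, 72, 66, 54, 59, 71]
140 [59, 64, 76, 91, 95, 92, 71, 57, 58, 59, 60, 58, 59, 59, 60, 60, 60, 60, 59, 58, 57, 61, 61, 59, 58, 59, 59, 59, 54, 43, 27, 13, 34, 73, 105, 107, 81, 57, 38, 32, 35, 57, 94, 136, 151, 135, 113, 138, 157, 160]
160 [87, 81, 74, 61, 56, 65, 83, 78, 56, 43, 45, 46, 46, 46, 47, 47, 49, 50, 50, 47, 50, 50, 51, 52, 53, 53, 53, 55, 55, 50, 42, 31, 16, 16, 63, 113, 120, 96, 76, 73, 75, 74, 74, 75, 73, 75, 74, 75, 73, 74]
180 [96, 96, 92, 85, 80, 73, 69, 71, 81, 86, 72, 48, 33, 35, 32, 33, 32, 34, 32, 35, 33, 31, 31, 31, 32, 33, 32, 33, 33, 32, 34, 36, 33, 24, 17, 11, 19, 88, 146, 116, 79, 74, 64, 42, 34, 40, 57, 68, 65, 44]
```

>>> arm_command(grip=[60, 60, 60, 60, 60, 60, 60], xyz=[[-0.6, 0.65, 0], [-0.65, 0.65, 0], [0, 0, 0.75], [0, 0, 0.75], [0, 0, 0.75], [0, 0, 0.75], [0, 0, 0]], dr=[[0, 0, 0], [0, 0, 0], [0, 0, 0], [0, 0, 0], [0, 0, 0], [0, 0, 0], [0, 0, 0]])

```text
time_s: 7.68
tool_pos: [0.5833, -0.0929, 0.2598]
eef_rot: [-2.689, -1.62, 0.005]
ft_force: [-0.6, 0.8, -0.4]
grip_width: 0.0513
finger_force: 0.0
```

```bash
python3 - <<'E'
from fit import *
p=cap('wrist','w2.png'); o=r.get_obs();print(o['tool_pos'],o['eef_rot'])
h=cv2.cvtColor(p['image'],cv2.COLOR_RGB2HSV)
m=((h[...,0]>24)&(h[...,0]<33)&(h[...,1]>180)&(h[...,2]>130)).astype(np.uint8)
n,l,st,ce=cv2.connectedComponentsWithStats(m);
for i in np.argsort(-st[1:,4])[:2]+1: print(st[i],ce[i])
i=1+np.argmax(st[1:,4]); uv=(st[i,0]+st[i,2]/2-.5,st[i,1]+st[i,3]/2-.5); w=atz(p,uv,.212);print(uv,w)
print('in tool',R.from_rotvec(o['eef_rot']).inv().apply(w-o['tool_pos']))
for k in ['pawl_ball']: print(r.tip_of(p,k)[:1])
E
```

```text
[ 0.5838453  -0.0932566   0.26135301] [-2.68974986 -1.61995547  0.00304621]
[246 207  26  25 500] [258.834 218.818]
[274 214   1   2   2] [274.  214.5]
(np.float64(258.5), np.float64(219.0)) [ 0.5821457  -0.09504409  0.212     ]
in tool [-0.00233568 -0.00054575  0.04935636]
[{'position': [259.1, 213.7], 'confidence': 0.61}]
```

View pics/w2.png

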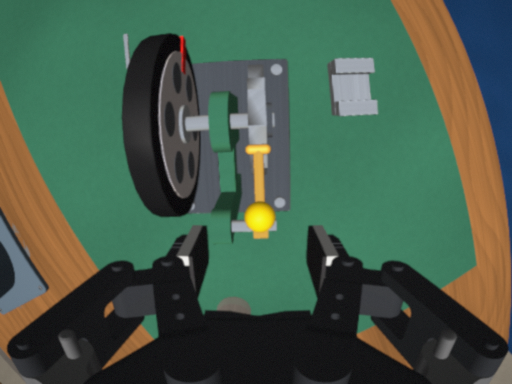

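>>> arm_command(grip=[60, 60, 60, 60, 0, 0, 0, 0], xyz=[[-0.1, 0, 0.7], [0, 0, 0.7], [0, 0, 0.7], [0, 0, 0.7], [0, 0, 0], [0, 0, 0], [0, 0, 0], [0, 0, 0]], dr=[[0, 0, 0], [0, 0, 0], [0, 0, 0], [0, 0, 0], [0, 0, 0], [0, 0, 0], [0, 0, 0], [0, 0, 0]], grip_force=25)

```text
time_s: 8.45
tool_pos: [0.5834, -0.0957, 0.2076]
eef_rot: [-2.692, -1.619, -0.001]
ft_force: [-4.5, 3.5, 4.3]
grip_width: 0.0181
finger_force: 24.5
```

>>> arm_command(grip=[0, 0, 0, 0], xyz=[[0, 0, 0], [0, 0, 0], [0, 0, 0], [0, 0, 0]], dr=[[0, 0, 0], [0, 0, 0], [0, 0, 0], [0, 0, 0]])

```text
time_s: 8.78
tool_pos: [0.5835, -0.0957, 0.2076]
eef_rot: [-2.692, -1.619, -0.001]
ft_force: [-4.7, 2.5, 6.2]
grip_width: 0.0177
finger_force: 24.6
```

>>> arm_command(grip=[0, 0, 0, 0, 0, 0, 0, 0], xyz=[[-0.35, 0, -0.18], [-0.37, 0, -0.12], [-0.38, 0, -0.07], [-0.4, 0, -0.03], [-0.4, 0, 0.03], [-0.38, 0, 0.07], [-0.37, 0, 0.12], [-0.35, 0, 0.18]], dr=[[0, 0, 0], [0, 0, 0], [0, 0, 0], [0, 0, 0], [0, 0, 0], [0, 0, 0], [0, 0, 0], [0, 0, 0]])

```text
time_s: 9.45
tool_pos: [0.5562, -0.1507, 0.2068]
eef_rot: [2.69, 1.617, 0.003]
ft_force: [6.2, -2.0, -0.4]
grip_width: 0.018
finger_force: 24.9
```

>>> arm_command(grip=[0, 0, 0, 0, 0, 0, 0, 0], xyz=[[-0.33, 0, 0.22], [-0.29, 0, 0.26], [-0.26, 0, 0.29], [-0.22, 0, 0.33], [-0.17, 0, 0.35], [-0.13, 0, 0.37], [0, 0, 0], [0, 0, 0]], dr=[[0, 0, 0], [0, 0, 0], [0, 0, 0], [0, 0, 0], [0, 0, 0], [0, 0, 0], [0, 0, 0], [0, 0, 0]])

```text
time_s: 10.12
tool_pos: [0.5435, -0.1766, 0.1703]
eef_rot: [2.69, 1.614, 0.002]
ft_force: [6.8, -5.8, 0.3]
grip_width: 0.0182
finger_force: 25.4
```

>>> arm_command(grip=[50, 50, 50, 50, 50, 50, 50, 50], xyz=[[0, 0, 0], [0, 0, 0], [0, 0, -0.5], [0, 0, -1], [0, 0, -1], [0, 0, -1], [0, 0, -1], [0, 0, -1]], dr=[[0, 0, 0], [0, 0, 0], [0, 0, 0], [0, 0, 0], [0, 0, 0], [0, 0, 0], [0, 0, 0], [0, 0, 0]])

```text
time_s: 10.78
tool_pos: [0.5416, -0.1738, 0.2814]
eef_rot: [-2.692, -1.618, 0.001]
ft_force: [0.2, 0.9, -0.4]
grip_width: 0.0427
finger_force: 0.0
```

>>> arm_command(grip=[60, 60, 60, 60, 60, 60, 60, 60], xyz=[[0.9, -0.5, 0], [0.9, -0.5, 0], [0.9, -0.5, 0], [0.9, -0.5, 0], [0.9, -0.5, 0], [0.9, -0.5, 0], [0.9, -0.5, 0], [0.9, -0.5, 0]], dr=[[0, 0, 0], [0, 0, 0], [0, 0, 0], [0, 0, 0], [0, 0, 0], [0, 0, 0], [0, 0, 0], [0, 0, 0]])

```text
time_s: 11.45
tool_pos: [0.5385, -0.0082, 0.2804]
eef_rot: [-2.692, -1.619, 0.001]
ft_force: [0.2, -0.0, -1.2]
grip_width: 0.0512
finger_force: 0.0
```

```bash
python3 - <<'E'
from fit import *
p=cap('wrist','w3.png'); o=r.get_obs();print(o['tool_pos'],o['eef_rot'],o['joints'].round(2))
v=[.5384,-.0055,-.478,1.77,1.9]
for k in ['pawl_ball','mark','pawl_pivot']: print(k,fproj(p,model(k,v)).round(0),r.tip_of(p,k)[:1])
c,s=np.cos(v[2]),np.sin(v[2])
def L(x,y,z): return np.array([v[0]+c*x-s*y,v[1]+s*x+c*y,z])
for y in (-.05,0,.05):
    z=.12+np.sqrt(.085**2-y*y); print([fproj(p,L(x,y,z)).round(1).tolist() for x in (-.011,.011)])
s=cap('scene'); a=s['image'][140:240,180:300]; cv2.imwrite('pics/s3.png',cv2.resize(a[:,:,::-1],None,fx=5,fy=5))
E
```

```text
[ 0.53868459 -0.00327439  0.27995937] [-2.68586865e+00 -1.62374012e+00 -1.70226319e-04] [-0.5   0.39  0.62  1.75 -0.26  1.08 -0.28]
pawl_ball [334. 319.] []
mark [256.  92.] [{'position': [250.2, 93.3], 'confidence': 0.83}]
pawl_pivot [338. 267.] []
[[243.9, 250.9], [270.1, 250.7]]
[[241.2, 199.5], [271.4, 199.3]]
[[241.1, 129.1], [270.5, 128.9]]
```

View pics/w3.png

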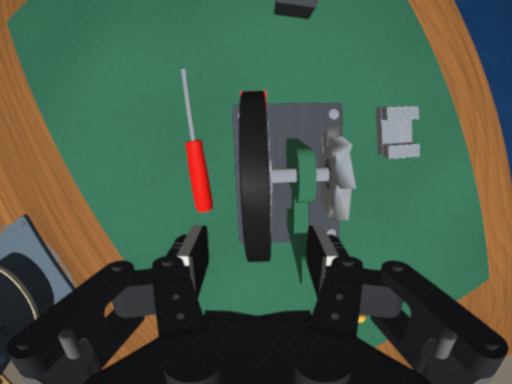

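>>> arm_command(grip=[60, 60, 60, 60, 60, 60, 60, 60], xyz=[[0.78, -0.03, 0.45], [0.78, -0.03, 0.45], [0.78, 0, 0.45], [0.78, 0, 0.45], [0, 0, 0], [0, 0, 0], [0, 0, 0], [0, 0, 0]], dr=[[0, 0, 0], [0, 0, 0], [0, 0, 0], [0, 0, 0], [0, -1, 0], [0, -1, 0], [0, -1, 0], [0, -1, 0]])

```text
time_s: 12.37
tool_pos: [0.5683, 0.0483, 0.2437]
eef_rot: [2.423, 1.459, -0.598]
ft_force: [0.4, -1.2, 0.4]
grip_width: 0.0512
finger_force: 0.0
```

```bash
cat >> fit.py <<'E'
AX=np.array([.5375,-.005,.12]);YAW=-.48
def rel(o=None):
    o=o or r.get_obs(); Rt=R.from_rotvec(o['eef_rot']); d=R.from_euler('z',-YAW).apply(o['tool_pos']-AX)
    z=R.from_euler('z',-YAW).apply(Rt.as_matrix()[:,2]); x=R.from_euler('z',-YAW).apply(Rt.as_matrix()[:,0])
    print('local mm',(d*1000).round(1),'R',round(np.hypot(d[1],d[2])*1000,1),'phi',round(np.arctan2(d[1],d[2]),3),'tilt',round(np.arctan2(-z[1],-z[2]),3),'yawerr',x[0].round(3),'axle in tool mm',(Rt.inv().apply(AX-o['tool_pos'])*1000).round(1),'j',o['joints'].round(2))
def pawl():
    for n in ('scene','side'):
        p=cap(n);h=cv2.cvtColor(p['image'],cv2.COLOR_RGB2HSV)
        m=((h[...,0]>25)&(h[...,0]<33)&(h[...,1]>180)&(h[...,2]>130)); v,u=np.nonzero(m[100:300,150:350]);
        b=[proj(p,model('pawl_ball',[AX[0],AX[1],YAW,0,a])).round(1).tolist() for a in (0,1.9)]
        print(n,(u.mean()+150,v.mean()+100,len(u)) if len(u) else None,'model 0/1.9',b)
def mark(save=None):
    for n in ('scene','side'):
        p=cap(n);h=cv2.cvtColor(p['image'],cv2.COLOR_RGB2HSV).astype(int)
        m=((h[...,0]<8)|(h[...,0]>172))&(h[...,1]>150)&(h[...,2]>90)
        c=[proj(p,model('mark',[AX[0],AX[1],YAW,t,0])) for t in np.arange(-1,3.2,.05)]
        w=np.zeros(m.shape,np.uint8); [cv2.circle(w,(int(q[0]),int(q[1])),8,1,-1) for q in c]
        v,u=np.nonzero(m&(w>0))
        if len(u):
            q=np.array([u.mean(),v.mean()]);i=np.argmin([np.hypot(*(q-k)) for k in c]);print(n,q.round(1),len(u),'theta~',-1+.05*i)
        else: print(n,'no mark')
        if save: cv2.imwrite('pics/%s_%s.png'%(save,n),cv2.resize(p['image'][110:260,180:380,::-1],None,fx=4,fy=4))
E
python3 -c "
from fit import *
rel();pawl();mark()"
```

```text
local mm [  2.7  61.5 123.7] R 138.1 phi 0.461 tilt 0.485 yawerr 0.007 axle in tool mm [  3.3  -2.5 138.1] j [-0.74  0.7   0.71  1.51 -0.04  1.34 -0.57]
scene (np.float64(193.0), np.float64(167.0), 11) model 0/1.9 [[217.4, 163.8], [194.3, 167.1]]
side (np.float64(291.38461538461536), np.float64(133.3846153846154), 13) model 0/1.9 [[275.1, 138.6], [292.7, 135.8]]
scene [268.4 191.7] 39 theta~ 1.75
side [268.9 202.7] 41 theta~ 1.6500000000000004
```

>>> arm_command(grip=[60, 60, 60, 60, 0, 0, 0, 0], xyz=[[0.1, -0.12, 0.9], [0, 0, 0.9], [0, 0, 0.9], [0, 0, 0.9], [0, 0, 0], [0, 0, 0], [0, 0, 0], [0, 0, 0]], dr=[[0, 0, 0], [0, 0, 0], [0, 0, 0], [0, 0, 0], [0, 0, 0], [0, 0, 0], [0, 0, 0], [0, 0, 0]], grip_force=60)

```text
time_s: 13.23
tool_pos: [0.5504, 0.0198, 0.1801]
eef_rot: [2.429, 1.461, -0.594]
ft_force: [-5.1, -1.3, 0.6]
grip_width: 0.0212
finger_force: 59.4
```

```bash
python3 -c "
from fit import *
rel();o=r.get_obs();print(o['grip_width'],o['finger_force'],o['ft_force'])"
```

```text
local mm [ 0.  28.  60.1] R 66.3 phi 0.435 tilt 0.48 yawerr 0.007 axle in tool mm [ 2.9  0.2 66.2] j [-0.72  0.73  0.69  1.66 -0.05  1.16 -0.56]
0.021198195660892146 59.361825585365295 [-5.06595018 -1.31624604  0.62713775]
```

>>> arm_command(grip=[0, 0, 0, 0, 0, 0, 0, 0], xyz=[[-0.316, 0, 0.015], [-0.316, 0, 0.015], [-0.316, 0, 0.015], [-0.316, 0, 0.015], [-0.316, 0, 0.015], [-0.316, 0, 0.015], [-0.316, 0, 0.015], [-0.316, 0, 0.015]], dr=[[0, 0.8, 0], [0, 0.8, 0], [0, 0.8, 0], [0, 0.8, 0], [0, 0.8, 0], [0, 0.8, 0], [0, 0.8, 0], [0, 0.8, 0]])

```text
time_s: 13.9
tool_pos: [0.5302, -0.0221, 0.1849]
eef_rot: [-2.543, -1.536, -0.381]
ft_force: [17.5, 4.9, -24.9]
grip_width: 0.0211
finger_force: 63.8
```

```bash
python3 -c "
from fit import *
rel();o=r.get_obs();print(o['grip_width'],o['finger_force'],o['ft_force']);mark()"
```

```text
local mm [  1.4 -18.5  64.9] R 67.5 phi -0.278 tilt -0.294 yawerr 0.003 axle in tool mm [-1.1 -1.9 67.5] j [-0.09  0.41  0.31  2.01 -0.62  0.74  0.17]
0.021113776599988688 63.821627497673035 [ 17.47966331   4.92895815 -24.88698661]
scene [266.3 176. ] 48 theta~ 1.0
side [271.9 183. ] 65 theta~ 0.8500000000000001
```

>>> arm_command(grip=[0, 0, 0, 0, 60, 60, 60, 60], xyz=[[-0.316, -0.03, 0.04], [-0.316, -0.03, 0.03], [-0.316, 0, 0.02], [0, 0, 0], [0, 0, 0], [0, 0, 0], [0, 0, -0.8], [0, 0, -1]], dr=[[0, 0.8, 0], [0, 0.8, 0], [0, 0.8, 0], [0, 0, 0], [0, 0, 0], [0, 0, 0], [0, 0, 0], [0, 0, 0]])

```text
time_s: 14.67
tool_pos: [0.5091, -0.0539, 0.2055]
eef_rot: [-2.363, -1.425, -0.699]
ft_force: [0.7, 0.1, 0.6]
grip_width: 0.0516
finger_force: 0.0
```

```bash
python3 -c "
from fit import *
rel();o=r.get_obs();print(o['grip_width'],o['finger_force'],o['ft_force']);mark();pawl()"
```

```text
local mm [ -2.6 -56.5  85.5] R 102.5 phi -0.584 tilt -0.576 yawerr 0.005 axle in tool mm [  0.9   2.4 102.5] j [ 0.29  0.41  0.14  2.07 -0.9   0.85  0.61]
0.05155525759519254 0.0 [0.72049816 0.12422272 0.5804584 ]
scene [260.9 168.2] 54 theta~ 0.6000000000000001
side [275.6 175.8] 67 theta~ 0.6000000000000001
scene (np.float64(192.8), np.float64(167.0), 10) model 0/1.9 [[217.4, 163.8], [194.3, 167.1]]
side None model 0/1.9 [[275.1, 138.6], [292.7, 135.8]]
```

>>> arm_command(grip=[60, 60, 60, 60, 60, 60, 60, 60], xyz=[[0.6, 0.1, 0.035], [0.6, 0, 0.035], [0.6, 0, 0.035], [0.6, 0, 0.035], [0.6, 0, 0.035], [0.6, 0, 0.035], [0.6, 0, 0.035], [0.6, 0, 0.035]], dr=[[0, -0.98, 0], [0, -0.98, 0], [0, -0.98, 0], [0, -0.98, 0], [0, -0.98, 0], [0, -0.98, 0], [0, -0.98, 0], [0, -0.98, 0]])

```text
time_s: 15.53
tool_pos: [0.5513, 0.0244, 0.2163]
eef_rot: [2.526, 1.53, -0.406]
ft_force: [1.3, 0.1, -1.1]
grip_width: 0.0514
finger_force: 0.0
```

>>> arm_command(grip=[60], xyz=[[0, 0, 0]], dr=[[0, 0, 0]])

```text
time_s: 15.62
tool_pos: [0.5519, 0.0323, 0.2112]
eef_rot: [2.517, 1.548, -0.414]
ft_force: [0.1, 1.9, -1.9]
grip_width: 0.0513
finger_force: 0.0
```

```bash
python3 -c "
from fit import *
rel();mark()"
```

```text
local mm [-4.4 39.8 91.2] R 99.5 phi 0.411 tilt 0.32 yawerr -0.013 axle in tool mm [-9.2  5.  99. ] j [-0.6   0.59  0.51  1.67 -0.02  1.14 -0.59]
scene [261.  168.3] 51 theta~ 0.6000000000000001
side [275.6 175.9] 69 theta~ 0.6000000000000001
```

>>> arm_command(grip=[60, 60, 60, 60, 0, 0, 0, 0], xyz=[[-0.45, 0.22, 0.2], [0, 0, 0.7], [0, 0, 0.75], [0, 0, 0], [0, 0, 0], [0, 0, 0], [0, 0, 0], [0, 0, 0]], dr=[[0, 0, 0.12], [0, 0, 0], [0, 0, 0], [0, 0, 0], [0, 0, 0], [0, 0, 0], [0, 0, 0], [0, 0, 0]], grip_force=60)

```text
time_s: 16.38
tool_pos: [0.5429, 0.004, 0.1878]
eef_rot: [2.544, 1.513, -0.408]
ft_force: [-13.9, 5.3, 9.9]
grip_width: 0.0213
finger_force: 58.1
```

```bash
python3 -c "
from fit import *
rel();o=r.get_obs();print(o['grip_width'],o['finger_force'],o['ft_force']);mark()"
```

```text
local mm [ 0.6 10.5 67.8] R 68.6 phi 0.153 tilt 0.314 yawerr 0.016 axle in tool mm [10.9  0.1 67.7] j [-0.56  0.59  0.52  1.74 -0.03  1.06 -0.57]
0.021348682900387963 58.05412552552298 [-13.87172056   5.34135585   9.93237948]
scene [261.  168.3] 51 theta~ 0.6000000000000001
side [275.5 176.1] 70 theta~ 0.6000000000000001
```

>>> arm_command(grip=[0, 0, 0, 0, 0, 0], xyz=[[-0.322, 0, 0.068], [-0.322, 0, 0.068], [-0.322, 0, 0.068], [-0.322, 0, 0.068], [-0.322, 0, 0.068], [0, 0, 0]], dr=[[0, 0.8, 0], [0, 0.8, 0], [0, 0.8, 0], [0, 0.8, 0], [0, 0.8, 0], [0, 0, 0]])

```text
time_s: 16.98
tool_pos: [0.527, -0.0288, 0.1848]
eef_rot: [-2.62, -1.546, -0.224]
ft_force: [-7.1, 3.4, 9.5]
grip_width: 0.0211
finger_force: 70.5
```

```bash
python3 -c "
from fit import *
rel();o=r.get_obs();print(o['grip_width'],o['finger_force'],o['ft_force']);mark()
p=cap('wrist','w4.png');np.savez('w4.npz',K=p['mtx'],E=p['extrinsics'])
for t in (0,.1,.2): print(t,fproj(p,model('mark',[AX[0],AX[1],YAW,t,0])))
"
```

```text
local mm [  1.7 -26.   64.8] R 69.8 phi -0.382 tilt -0.173 yawerr 0.025 axle in tool mm [14.4 -2.1 68.3] j [-0.12  0.41  0.28  1.97 -0.4   0.75 -0.09]
0.02110535278087437 70.53334353491664 [-7.08616558  3.40274782  9.50222172]
scene [248.8 160.7] 51 theta~ 0.050000000000000044
side [284.6 164.1] 67 theta~ 0.10000000000000009
0 [253.20740952 205.67807649]
0.1 [252.78605803 185.0406861 ]
0.2 [252.42290407 164.50212126]
```

View pics/w4.png

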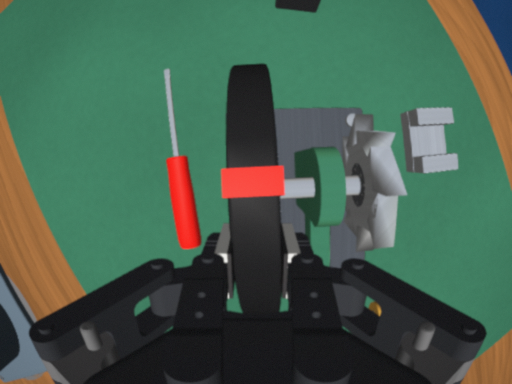

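```bash
python3 - <<'E'
from fit import *
d=np.load('w4.npz');p={'mtx':d['K'],'extrinsics':d['E']}
im=cv2.imread('pics/w4.png');g=cv2.cvtColor(im,cv2.COLOR_BGR2GRAY)
for col in (288,294,300,305): print(col,g[172:206,col].tolist())
h=cv2.cvtColor(im,cv2.COLOR_BGR2HSV).astype(int);m=((h[...,0]<8)|(h[...,0]>172))&(h[...,1]>150)&(h[...,2]>120)
for col in (230,240,250,260,270): v=np.nonzero(m[:,col])[0];print(col,v.min(),v.max())
print(g[55:80,250].tolist())
ey=np.array([-np.sin(YAW),np.cos(YAW),0]);ex=np.array([np.cos(YAW),np.sin(YAW),0])
for col,row,z in [(250,181.5,.2045),(300,187,.12)]:
    w=atz(p,(col,row),z)-AX;print(row,z,'ly',w@ey*1000,'lx',w@ex*1000)
t=np.linspace(0,2.5,400)
print('far rim row',min(fproj(p,AX+ey*.085*np.sin(a)+np.array([0,0,.085*np.cos(a)]))[1] for a in t))
E
```

```text
288 [92, 92, 92, 92, 92, 91, 100, 131, 153, 164, 169, 170, 171, 175, 174, 175, 176, 178, 177, 179, 179, 176, 176, 175, 172, 151, 114, 94, 90, 91, 92, 91, 90, 91]
294 [79, 79, 80, 82, 84, 87, 106, 136, 156, 166, 170, 171, 173, 174, 175, 175, 175, 176, 179, 179, 178, 176, 175, 172, 165, 142, 102, 88, 87, 90, 89, 90, 89, 89]
300 [51, 49, 52, 51, 53, 72, 113, 143, 159, 167, 169, 172, 172, 174, 176, 176, 177, 178, 178, 179, 178, 175, 175, 172, 159, 128, 78, 51, 50, 50, 51, 50, 51, 50]
305 [51, 52, 52, 51, 55, 78, 121, 149, 162, 167, 171, 173, 173, 174, 175, 176, 176, 178, 179, 179, 177, 175, 175, 172, 152, 110, 66, 52, 50, 51, 49, 50, 48, 50]
230 168 197
240 167 197
250 167 196
260 166 196
270 166 195
[108, 109, 110, 110, 109, 111, 110, 110, 100, 61, 28, 24, 23, 26, 22, 25, 26, 27, 26, 26, 29, 26, 29, 26, 32]
181.5 0.2045 ly 9.957849757296541 lx -1.1129085119403996
187 0.12 ly -0.25891399860184305 lx 31.240320853284558
far rim row 61.6199855645214
```

>>> arm_command(grip=[0, 0, 0, 0, 0], xyz=[[-0.2, 0, 0.05], [-0.2, 0, 0.05], [0, 0, 0], [0, 0, 0], [0, 0, 0]], dr=[[0, 0.5, 0], [0, 0.5, 0], [0, 0, 0], [0, 0, 0], [0, 0, 0]])

```text
time_s: 17.55
tool_pos: [0.5252, -0.0327, 0.1824]
eef_rot: [-2.554, -1.517, -0.369]
ft_force: [-13.0, -4.1, 20.1]
grip_width: 0.0217
finger_force: 68.4
```

```bash
cat >> fit.py <<'E'
def wmark(name):
    p=cap('wrist',name); ey=np.array([-np.sin(YAW),np.cos(YAW),0])
    im=p['image'];h=cv2.cvtColor(im,cv2.COLOR_RGB2HSV).astype(int);m=((h[...,0]<8)|(h[...,0]>172))&(h[...,1]>150)&(h[...,2]>120)
    c=fproj(p,AX+[0,0,.085]);n,l,st,ce=cv2.connectedComponentsWithStats(m.astype(np.uint8))
    i=min((i for i in range(1,n) if st[i,4]>60),key=lambda i:np.hypot(*(ce[i]-c)))
    cols=range(int(ce[i,0])-8,int(ce[i,0])+9); row=np.mean([np.nonzero(l[:,k]==i)[0][[0,-1]].mean() for k in cols])
    sh=fproj(p,AX+np.array([np.cos(YAW),np.sin(YAW),0])*.031); col=int(sh[0]);g=cv2.cvtColor(im,cv2.COLOR_RGB2GRAY)[:,col].astype(int)
    lo=int(sh[1]);a=lo
    while g[a]>125:a-=1
    b=lo
    while g[b]>125:b+=1
    sr=(a+b)/2; w=atz(p,(ce[i,0],row),.205)-AX; w2=atz(p,(col,sr),.12)-AX
    print('stripe',ce[i],row,st[i],'shaft',col,a,b,'mark ly',w@ey*1000,'shaft ly',w2@ey*1000,'theta',np.arcsin(((w-w2)@ey)/.085))
E
python3 -c "
from fit import *
rel();o=r.get_obs();print(o['grip_width'],o['finger_force'],o['ft_force']);mark();wmark('w5.png')"
```

```text
local mm [  1.8 -30.3  62.4] R 69.4 phi -0.452 tilt -0.288 yawerr 0.018 axle in tool mm [11.3 -2.3 68.4] j [ 0.02  0.41  0.18  2.01 -0.54  0.72  0.1 ]
0.021702935593155066 68.39288161674631 [-13.01355121  -4.14256782  20.06903976]
scene [246.9 160. ] 48 theta~ 0.0
side [286.3 162.4] 60 theta~ 0.0
stripe [252.92684239 181.9521248 ] 181.94117647058823 [ 222  166   63   33 1859] shaft 299 181 200 mark ly 1.5344815793901982 shaft ly -0.6791511212548497 theta 0.026045682355879788
```

>>> arm_command(grip=[0, 0, 0, 60, 60, 60, 60, 60], xyz=[[-0.1, 0, 0], [0, 0, 0], [0, 0, 0], [0, 0, 0], [0, 0, 0], [0, 0, -0.9], [0, 0, -0.9], [0, 0, -0.9]], dr=[[0, 0.25, 0], [0, 0, 0], [0, 0, 0], [0, 0, 0], [0, 0, 0], [0, 0, 0], [0, 0, 0], [0, 0, 0]])

```text
time_s: 18.37
tool_pos: [0.5175, -0.0486, 0.2321]
eef_rot: [-2.538, -1.507, -0.404]
ft_force: [0.1, 0.3, -0.2]
grip_width: 0.0516
finger_force: 0.0
```

>>> arm_command(grip=[60, 60, 60, 60, 60], xyz=[[0, 0, -0.9], [0, 0, 0], [0, 0, 0], [0, 0, 0], [0, 0, 0]], dr=[[0, -0.9, 0.1], [0, -0.9, 0.1], [0, -0.8, 0], [0, 0, 0], [0, 0, 0]])

```text
time_s: 18.78
tool_pos: [0.5156, -0.0511, 0.2483]
eef_rot: [-2.708, -1.574, -0.003]
ft_force: [-0.4, -0.3, 0.5]
grip_width: 0.0514
finger_force: 0.0
```

```bash
python3 -c "
from fit import *
rel();o=r.get_obs();print(o['ft_force']);mark('m6');wmark('w6.png')"
```

```text
local mm [  1.9 -51.  128.3] R 138.1 phi -0.378 tilt -0.006 yawerr 0.038 axle in tool mm [ 50.1  -3.  128.6] j [-0.23  0.36  0.34  1.84 -0.15  0.97 -0.34]
[-0.4446108  -0.29944449  0.48439936]
scene [246.5 160. ] 48 theta~ -0.04999999999999993
side [286.7 161.9] 61 theta~ 0.0
stripe [251.73500545 133.94656489] 134.0 [230 122  45  25 917] shaft 289 118 133 mark ly -1.0835079010000261 shaft ly -0.6039295894904667 theta -0.00564212771729544
```

View pics/w6.png

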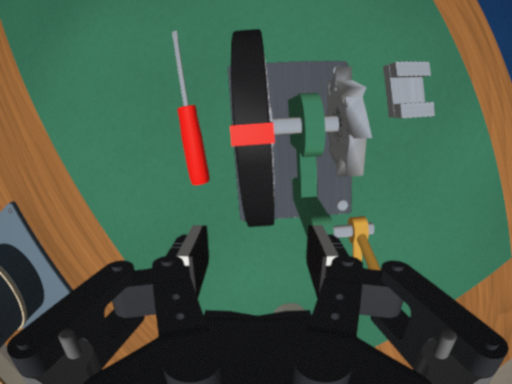

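>>> arm_command(grip=[60, 60, 60, 60, 60, 60, 60, 60], xyz=[[0, 0, -0.5], [-0.97, 0.82, 0], [-0.97, 0.82, 0], [-0.97, 0.82, 0], [-0.97, 0.82, 0], [-0.97, 0.82, 0], [0, 0, 0], [0, 0, 0]], dr=[[0, 0, -0.27], [0, 0, 0], [0, 0, 0], [0, 0, 0], [0, 0, 0], [0, 0, 0], [0, 0, 0], [0, 0, 0]])

```text
time_s: 19.6
tool_pos: [0.5409, -0.1802, 0.2577]
eef_rot: [-2.69, -1.607, -0.002]
ft_force: [-0.1, 0.6, -0.4]
grip_width: 0.0512
finger_force: 0.0
```

```bash
cat >> fit.py <<'E'
def wball(z,name):
    p=cap('wrist',name);o=r.get_obs();h=cv2.cvtColor(p['image'],cv2.COLOR_RGB2HSV)
    m=((h[...,0]>24)&(h[...,0]<33)&(h[...,1]>180)&(h[...,2]>130)).astype(np.uint8)
    n,l,st,ce=cv2.connectedComponentsWithStats(m);i=1+np.argmax(st[1:,4]);uv=(st[i,0]+st[i,2]/2-.5,st[i,1]+st[i,3]/2-.5);w=atz(p,uv,z)
    print(st[i],uv,w,'in tool',R.from_rotvec(o['eef_rot']).inv().apply(w-o['tool_pos']))
E
python3 -c "
from fit import *
rel();wball(.171,'w7.png');print(model('pawl_ball',[AX[0],AX[1],YAW,0,1.9]))"
```

```text
local mm [  83.9 -153.8  137.7] R 206.5 phi -0.84 tilt -0.005 yawerr 0.013 axle in tool mm [152.  -85.1 139.1] j [ 0.01  0.43  0.35  1.7  -0.17  1.05 -0.07]
[249 177  20  22 326] (np.float64(258.5), np.float64(187.5)) [ 0.5448535 -0.1722354  0.171    ] in tool [0.00683918 0.00106028 0.08661808]
[ 0.54202348 -0.16955419  0.17159038]
```

>>> arm_command(grip=[60, 60, 60, 60, 60, 0, 0, 0], xyz=[[0.16, 0.05, 0.9], [0.16, 0, 0.9], [0, 0, 0.95], [0, 0, 0.95], [0, 0, 0.95], [0, 0, 0], [0, 0, 0], [0, 0, 0]], dr=[[0, 0, 0], [0, 0, 0], [0, 0, 0], [0, 0, 0], [0, 0, 0], [0, 0, 0], [0, 0, 0], [0, 0, 0]], grip_force=25)

```text
time_s: 20.32
tool_pos: [0.5465, -0.1717, 0.1657]
eef_rot: [-2.688, -1.614, -0.005]
ft_force: [-1.3, 1.9, 0.0]
grip_width: 0.0181
finger_force: 24.5
```

>>> arm_command(grip=[0, 0, 0], xyz=[[0, 0, 0], [0, 0, 0], [0, 0, 0]], dr=[[0, 0, 0], [0, 0, 0], [0, 0, 0]])

```text
time_s: 20.57
tool_pos: [0.5463, -0.1717, 0.1654]
eef_rot: [-2.688, -1.614, -0.005]
ft_force: [5.4, -1.3, -1.4]
grip_width: 0.0179
finger_force: 24.5
```

>>> arm_command(grip=[0, 0, 0, 0, 0, 0, 0], xyz=[[0.1, 0, -0.386], [0.15, 0, -0.37], [0.2, 0, -0.345], [0.245, 0, -0.315], [0.285, 0, -0.28], [0.32, 0, -0.24], [0.35, 0, -0.195]], dr=[[0, 0, 0], [0, 0, 0], [0, 0, 0], [0, 0, 0], [0, 0, 0], [0, 0, 0], [0, 0, 0]])

```text
time_s: 21.15
tool_pos: [0.5605, -0.1428, 0.2076]
eef_rot: [-2.687, -1.611, 0.0]
ft_force: [0.5, -2.6, -0.5]
grip_width: 0.0181
finger_force: 24.5
```

>>> arm_command(grip=[0, 0, 0, 0, 0, 0, 0], xyz=[[0.37, 0, -0.15], [0.385, 0, -0.1], [0.4, 0, -0.045], [0.4, 0, 0.01], [0.395, 0, 0.06], [0, 0, 0], [0, 0, 0]], dr=[[0, 0, 0], [0, 0, 0], [0, 0, 0], [0, 0, 0], [0, 0, 0], [0, 0, 0], [0, 0, 0]])

```text
time_s: 21.73
tool_pos: [0.5785, -0.1063, 0.2112]
eef_rot: [-2.682, -1.613, 0.001]
ft_force: [-4.7, 2.3, 4.9]
grip_width: 0.018
finger_force: 26.0
```

>>> arm_command(grip=[0, 0, 0, 0], xyz=[[0.2, 0, 0.05], [0.19, 0, 0.06], [0, 0, 0], [0, 0, 0]], dr=[[0, 0, 0], [0, 0, 0], [0, 0, 0], [0, 0, 0]])

```text
time_s: 22.07
tool_pos: [0.5817, -0.0998, 0.209]
eef_rot: [-2.683, -1.612, 0.001]
ft_force: [-6.4, 4.0, 6.2]
grip_width: 0.0179
finger_force: 26.3
```

```bash
python3 -c "
from fit import *
o=r.get_obs();print(o['tool_pos'],o['ft_force'],o['grip_width']);pawl();mark()"
```

```text
[ 0.58174319 -0.09977073  0.20904303] [-6.44644834  3.96097304  6.18794242] 0.017916241005313322
scene None model 0/1.9 [[217.4, 163.8], [194.3, 167.1]]
side (np.float64(276.0), np.float64(131.0), 1) model 0/1.9 [[275.1, 138.6], [292.7, 135.8]]
scene [246.6 159.9] 47 theta~ -0.04999999999999993
side [286.6 161.9] 62 theta~ 0.0
```

>>> arm_command(grip=[0, 0, 0, 0], xyz=[[0.1, 0, 0.04], [0.08, 0, 0.03], [0, 0, 0], [0, 0, 0]], dr=[[0, 0, 0], [0, 0, 0], [0, 0, 0], [0, 0, 0]])

```text
time_s: 22.6
tool_pos: [0.5832, -0.0967, 0.2076]
eef_rot: [-2.683, -1.611, 0.002]
ft_force: [-5.3, 3.8, 5.4]
grip_width: 0.0181
finger_force: 26.4
```

>>> arm_command(grip=[50, 50, 50, 50, 50, 50, 50, 50], xyz=[[0, 0, 0], [0, 0, 0], [0, 0, 0], [0, 0, -0.5], [0, 0, -1], [0, 0, -1], [0, 0, -1], [0, 0, -1]], dr=[[0, 0, 0], [0, 0, 0], [0, 0, 0], [0, 0, 0], [0, 0, 0], [0, 0, 0], [0, 0, 0], [0, 0, 0]])

```text
time_s: 23.27
tool_pos: [0.5849, -0.0993, 0.2999]
eef_rot: [-2.687, -1.612, -0.002]
ft_force: [0.7, 0.3, -0.9]
grip_width: 0.0426
finger_force: 0.0
```

>>> arm_command(grip=[60, 60, 60, 60, 60], xyz=[[0, -0.6, -0.5], [0, -0.6, 0], [0, -0.6, 0], [0, 0, 0], [0, 0, 0]], dr=[[0, 0, 0], [0, 0, 0], [0, 0, 0], [0, 0, 0], [0, 0, 0]])

```text
time_s: 23.68
tool_pos: [0.5532, -0.0821, 0.3093]
eef_rot: [-2.687, -1.613, -0.003]
ft_force: [0.1, -0.9, 1.0]
grip_width: 0.0512
finger_force: 0.0
```

```bash
python3 -c "
from fit import *
rel();pawl();mark('m8');wmark('w8.png');wball(.211,'w9.png')"
```

```text
local mm [ 49.5 -61.1 189.3] R 198.9 phi -0.312 tilt -0.006 yawerr 0.01 axle in tool mm [ 59.6 -49.  189.9] j [-0.18  0.37  0.36  1.65 -0.15  1.16 -0.27]
scene (np.float64(216.3846153846154), np.float64(162.6153846153846), 13) model 0/1.9 [[217.4, 163.8], [194.3, 167.1]]
side (np.float64(274.5), np.float64(136.0), 12) model 0/1.9 [[275.1, 138.6], [292.7, 135.8]]
scene [246.6 159.9] 47 theta~ -0.04999999999999993
side [286.8 162.1] 62 theta~ 0.0
stripe [196.12524851 120.21073559] 120.20588235294117 [180 112  33  18 503] shaft 240 110 123 mark ly -0.9986955758992234 shaft ly -0.055292056667389164 theta -0.011099092813352932
[290 180  20  19 299] (np.float64(299.5), np.float64(189.0)) [ 0.58455616 -0.09342956  0.211     ] in tool [0.00456082 0.0333396  0.09699115]
```

View pics/w8.png

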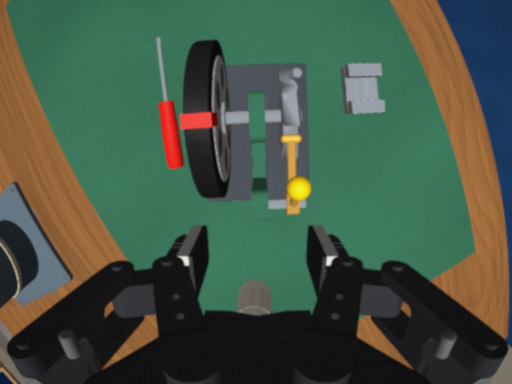

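View pics/m8_scene.png

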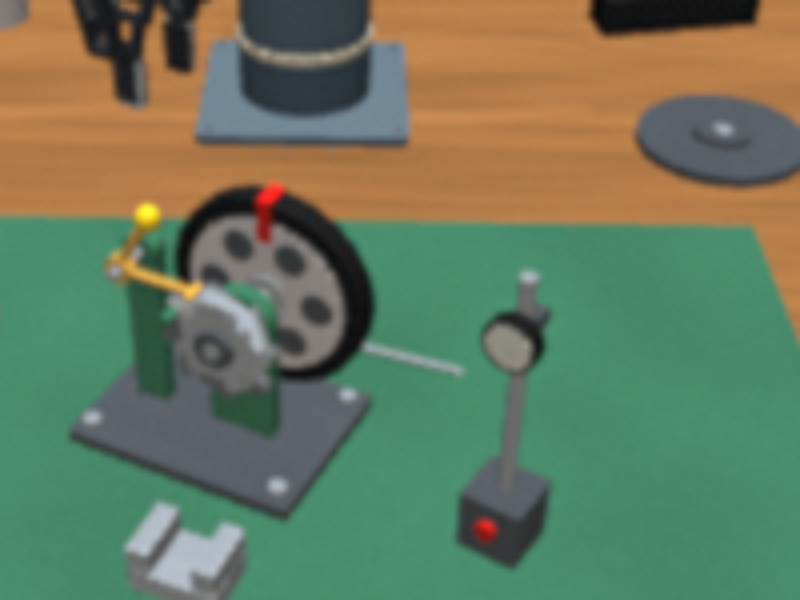

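The wrist view has the red mark at (196,120) level with the shaft, and the ball back at (299,189). The scene crop shows the pawl down on the ratchet, the mark at the top and the other things where they were. The measured wheel angle is about 0 (±0.01–0.02 rad), so I'm handing in.

```bash
python3 -c "
from bench import r
print(r.finish_job())"
```

```text
the job is handed in; nothing more can be done
None
```

The job is handed in: I threw the pawl over, turned the wheel backwards until its red mark was at the top (measured about 0.01 rad off), then laid the pawl back down on the ratchet and let go, with the other things still where they were; the hand-in gave no verdict.

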